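# Seat a lantern's base plate over its quarter-turn stud and hold it pressed

## Robot

A 6-joint arm with a two-finger parallel gripper is mounted at the origin on the work surface. World frame = base frame: x ahead of the robot, y to its left, z up, the work surface at z = 0. Lengths are in m, angles in rad, forces in N, time in s.
With the tool pointing down it reaches from about 0.425 to 0.95 m from the base axis. Payload 14.7 kg.
Tool frame: the origin (TCP) lies at the very end of the fingers, on their centre line; the grasp point (between the pads) lies 19 mm behind it; z points along the fingers, y is the line along which they close (so a half turn about z gives the same grasp; the last joint's range is limited). The gripper opens to 85 mm and grips with 20 to 120 N. Pads are 22 mm wide; open, the fingers measure 114 mm over their backs; the gripper's body (76 mm by 85 mm) begins 54 mm behind the grasp point. The pads swing forward as they close: fully open they stand 13 mm farther back than shut.
Start: joints at [-1.38, 0.48, 1.596, -0, 1.065, -0.047], TCP at [0.153, -0.632, 0.231] pointing down, gripper open.
Joint ranges: [-2.75, 2.75], [-0.82, 2.05], [0.23, 2.67], [-1.56, 4.7], [0.09, 2.69], [-2.92, 2.92]. Speed limits (rad/s): [1.89, 1.89, 2.39, 3.01, 3.01, 3.01].

## Interface

Orientations are given as a unit quaternion [w, x, y, z].
In Python, from rig import get_state, camera, camera_model, hand_in, cut_out gives the robot as it stands. The module is installed in compiled form; this text tells all that it offers.
- The arm moves only by the shell command python3 -m crank 'ROWS' [FORCE]. ROWS is JSON, a list of rows, each a list of 7 numbers: the shift along the tool's x, y, z in mm, then the turn, a rotation vector about the tool's x, y, z in rad, then the closure, from -1 (fully open) to 1 (shut). A call has 1 to 20 rows; each row shifts and turns the commanded pose from where the row before left it, along the tool's axes as they then stand; what a row does not reach is not made up. A row lasts 1/10 s, in which the tool goes at most 50 mm and 8.59 degrees, less where a joint would pass 70% of its speed; a pose out of reach is approached as far as the arm can. A call with a gripper value outside its range is refused whole. The fingers move at their own pace and stop on an object; FORCE is the grip in N (left out, the last holds). Time passes only in rows, so rows that do not move let the fingers close. It gives the time, the measured TCP pose, the force, the opening and the grip force at its end, in the units of the state.
- get_state(): the state, without advancing time (a new reading comes with each control period).
- camera(name): name is "side" or "top" or "wrist"; returns the picture (384x512x3 uint8, red, green, blue); there is no depth.
- camera_model(name): a dict with "fov_y" (degrees; the focal length in pixels is half the picture's height over the tangent of half this angle, whatever the lens; pixels are square), "cx", "cy" (the principal point, pixels), "extrinsics" (4x4, takes a point from world to camera coordinates); the wrist camera has in their place "T_tool_cam" (4x4, takes a point from camera to tool coordinates, whose origin is the TCP and whose axes are the flange's). Camera axes: x right, y up, looking along -z (the intrinsics and any distortion apply to the point x, -y, -z); pixel columns grow to the right and rows downward; lengths in m; the calibration is good to about 2 mm. The wrist camera is an equidistant fisheye: a pixel r from the principal point sees the ray r / f radians off the axis. A picture is of the moment at which its call begins: read the wrist's pose just before it. camera_model takes no time and is no camera call.
- hand_in(): hands the job in; it is judged then, once.
Trained networks look in the newest picture that a camera, given by its name, has taken for a name from the list of things; names that differ only in an ending like _2 or _b are one class to them, and where a whole thing is asked for, a point or a joint stands for the part that bears it (a point fixed in the world has none). Each returns a list of dicts, best first, with "conf" (0 to 1); they miss things now and then, are a little off and sometimes report something else, mostly with a low value. They report only what shows in the picture. A call takes as long as a camera call. They do not tell look-alikes from the thing itself.
- cut_out(thing, camera): "mask" (384x512 bool, what is visible of it) and "location" ([column, row] in pixels, amid what is visible of it).
The state is a dict: "clock": time; "joint_positions": joint angles; "joint_vel": joint speeds; "tau": joint torques, N m; "tool_pos": TCP position; "eef_rot": TCP orientation; "ft_force": force on the tool from outside, world axes, zero at the start; "moment": the same for the moment, N m; "opening": finger opening in m; "grasp_force": force on a finger pad.
Only numpy, scipy, OpenCV 4.12 (cv2) and the standard library are available. Lean on these libraries where they do the work, as an engineer would, in place of code of your own. Each camera call takes 0.05 s, during which the arm holds its last target. There are 200 camera calls.

## Task

First turn the brass wing stud in the upturned lantern carcass until its wing lines up with the way the base plate's slot will lie, across the carcass's shorter width. Then lift the copper base plate by its bail up and off the forked hook, lower it into the carcass opening so that the wing passes through the slot, and press it squarely down until the sprung rubber gasket is fully squeezed. Finish while still holding the plate pressed down, without letting go, and do not drop the plate or shove the jar, cup, bottle, copper cap or wooden block standing around.

Things in the scene. Friction and masses are not known exactly. Their poses are not given: they have to be found in the camera images.
- frame: upturned copper lantern carcass, an open box fixed to the bench, 140 mm (x) by 160 mm (y). Origin: centre of its underside on the bench, z up. Its opening, 116 (x) by 136 mm (y), takes the plate with 3 mm play each side; straight walls end 78 mm up, then a thin lip flares outward to 86 mm to guide the plate in. Looks the same after a half turn
- gasket (a joint): sprung black rubber ring inside the opening that carries the plate's edge; 0 = raised (top 72 mm above the bench), 0.005 m = fully squeezed (top 67 mm). Starts to give at 4.5 N, more than the plate's weight, takes 10 N in all to squeeze fully, then meets a hard stop
- stud (a joint): turn of the wing stud on its vertical axis at the carcass's centre, rad, growing anticlockwise seen from above; 0 (or pi) = wing along the carcass's x, in line with the slot of a plate laid in the opening. Stays where left (friction 0.06 Nm), no stop at 0; end stops at -0.6 and 3.7. Starts between 0.8 and 1.4
- wing_top (a point): centre of the top face of the stud's upright brass wing, 116 mm above the bench; the wing is a flat bar 36 mm along this point's x (horizontal), 10 mm thick along its y, reaching 32 mm down from here, on a 10 mm neck. Free space all round it above the carcass's lip
- panel: the base plate: copper, 110 (x) by 130 mm (y), 5 mm thick, 0.2 to 0.36 kg. Origin: centre of its underside, z up. A slot 52 mm along x, 20 mm along y goes through its centre; an upright bail arches over it along y. Starts hanging level on the fork, square to the stand, underside 128 mm above the bench; fully pressed in the carcass, 67 mm. Looks the same after a half turn
- bail_mid (a point): centre of the bail's straight level bar, 78 mm above the plate's underside, axes as the plate's: the bar runs along y, 10 mm thick along x, 12 mm tall, clear length 104 mm between its posts. Grip its middle, a finger on each side in x. With the plate fully pressed the wing's top is 29 mm below this point
- stand: dark steel forked hook, fixed. Origin: on the bench below the hanging bail's middle. Two level prongs 8 mm thick, at y = +-36 mm, run along x from a post at x = 90 mm to tips at x = -18 mm that turn up 12 mm. Prong tops, carrying the bail bar, are 200 mm up. Lift the bail 20 to 40 mm (from 50 mm the plate nears the prongs), then draw it off along -x by 80 mm or more
- jar: bystander: glass jar with steel cap, 60 mm wide, 85 mm tall; origin under its centre
- cup: bystander: white cup, 64 mm wide, 80 mm tall; origin under its centre
- flux: bystander: amber bottle, 56 mm wide, 150 mm tall; origin under its centre
- cap: bystander: conical copper lantern cap, 90 mm wide, 60 mm tall; origin under its centre
- block: bystander: wooden block 90 x 50 x 40 mm; origin under its centre
Not all that is in view belongs to the job. Leave any pink or red look-alike of the panel alone. What is shaped like the stand but purple is not meant.

How it is judged:
On the way, in this order (a step that is already met when the one before it is completed fails the run):
1. the stud's wing is turned into line with the slot direction (carcass x) within 8 degrees while the plate still hangs on the fork (angle between the x axis of wing_top and the x axis of frame, either way round below 0.14 rad and distance of panel from where it was at the start of the episode below 0.03 m), for 0.2 s.
2. the plate is lifted and drawn off the fork, held in the fingers, more than 50 mm sideways from where it hung and clear of the stand (horizontal distance between bail_mid and stand above 0.05 m and height (world z) of panel above 0.09 m and contact force between panel and stand below 0.1 N and contact force between the fingers and panel above 0.5 N), for 0.2 s.
At the end, for the whole second after the job is handed in: plate in the opening: centred within 6 mm, square within 0.1 rad, level within 0.05 rad, underside below 69.5 mm, wing within 0.25 rad of the slot; gasket squeezed over 3.5 of its 5 mm, over 6 N between plate and carcass; fingers still on the plate, plate at rest (value of joint gasket above 0.0035 m and contact force between panel and frame above 6 N and contact force between the fingers and panel above 1 N and z of panel in the frame of frame below 0.0695 m and x of panel in the frame of frame between -0.006 and 0.006 m and y of panel in the frame of frame between -0.006 and 0.006 m and angle between the x axis of panel and the x axis of frame, either way round below 0.1 rad and angle between panel's own z axis and vertical below 0.05 rad and angle between the x axis of wing_top and the x axis of frame, either way round below 0.25 rad and linear speed of panel below 0.02 m/s); the arm keeps its last pose, push and grip.
It fails at once if a bystander is shoved more than 40 mm (distance of any of jar, cup, flux, cap, block from where it was at the start of the episode above 0.04 m).
It fails at once if the plate is dropped to the bench (height (world z) of panel below 0.05 m).
It also fails if it takes over 61 s, if anything falls off the work surface, if the arm or the gripper's body presses on something with over 40 N, if the wrist force passes 120 N, or if a joint passes its speed limit or range.

## Working session

There is one attempt and no reset: what is moved stays moved. The work goes in short steps, Python scripts to look and compute and a shell command to move; the robot and the scene stay as the last step left them, time stands still between calls to the robot, and variables do not carry over. Pictures are saved under pics/ and viewed, at most 10 in all, crops included, and the job is handed in when it is done.

```bash
mkdir -p pics; python3 - <<'E'
from rig import *
import cv2,numpy as np
s=get_state();print({k:np.round(v,3).tolist() for k,v in s.items()})
ims=[]
for c in("top","side","wrist"):
    im=camera(c);cv2.imwrite(f"pics/{c}0.png",im[...,::-1]);m=camera_model(c)
    print(c,{k:np.round(v,4).tolist() if not isinstance(v,str) else v for k,v in m.items()})
    if c!="wrist":
      for t in("frame","stud","panel","stand","jar","cup","flux","cap","block"):
        print(c,t,[(round(float(d["conf"]),2),np.round(d["location"]).tolist(),int(d["mask"].sum())) for d in cut_out(t,c)])
E
```

```text
{'clock': 0.0, 'joint_positions': [-1.38, 0.481, 1.597, -0.0, 1.065, -0.047], 'joint_vel': [-0.0, 0.0, -0.001, 0.001, -0.003, -0.0], 'tau': [0.001, -95.064, -43.018, -0.0, 0.012, -0.0], 'tool_pos': [0.153, -0.631, 0.231], 'eef_rot': [-0.001, 0.993, 0.119, -0.0], 'ft_force': [-0.938, -0.32, 0.428], 'moment': [-0.02, 0.021, -0.018], 'grasp_force': 0.0, 'opening': 0.085}
top {'fov_y': 46.2303, 'cx': 245.2069, 'cy': 191.465, 'extrinsics': [[-0.0078, -1.0, -0.0023, 0.0156], [0.9932, -0.008, 0.1158, -0.5035], [-0.1158, -0.0014, 0.9933, -1.7558], [0.0, 0.0, 0.0, 1.0]]}
top frame [(0.81, [302.0, 175.0], 1749)]
top stud []
top panel [(0.78, [133.0, 250.0], 909), (0.68, [185.0, 182.0], 958), (0.57, [198.0, 246.0], 910)]
top stand [(0.63, [190.0, 166.0], 600), (0.59, [296.0, 234.0], 1041)]
top jar [(0.79, [248.0, 150.0], 195), (0.4, [186.0, 184.0], 974)]
top cup [(0.69, [250.0, 207.0], 223)]
top flux [(0.47, [360.0, 170.0], 220)]
top cap [(0.91, [139.0, 196.0], 369), (0.27, [251.0, 210.0], 205)]
top block [(0.61, [352.0, 205.0], 351)]
side {'fov_y': 42.1913, 'cx': 251.4856, 'cy': 191.4283, 'extrinsics': [[-0.6883, -0.7254, 0.0055, 0.3381], [0.3559, -0.3311, 0.8739, -0.3064], [-0.6321, 0.6035, 0.4861, -1.2997], [0.0, 0.0, 0.0, 1.0]]}
side frame [(0.96, [273.0, 188.0], 1543), (0.27, [279.0, 173.0], 148)]
side stud [(0.54, [281.0, 172.0], 121)]
side panel [(0.97, [175.0, 336.0], 2253), (0.86, [249.0, 289.0], 1490), (0.66, [189.0, 219.0], 1211), (0.46, [135.0, 293.0], 772)]
side stand [(0.83, [324.0, 230.0], 828), (0.6, [167.0, 241.0], 1446)]
side jar [(0.56, [216.0, 203.0], 432)]
side cup [(0.81, [263.0, 228.0], 522)]
side flux []
side cap [(0.56, [138.0, 296.0], 736)]
side block []
wrist {'fov_y': 65.7065, 'cx': 260.7911, 'cy': 193.0617, 'T_tool_cam': [[-0.0002, 0.9645, 0.2642, 0.0665], [1.0, 0.0001, 0.0004, -0.0002], [0.0004, 0.2642, -0.9645, -0.1429], [0.0, 0.0, 0.0, 1.0]]}
```

View pics/top0.png

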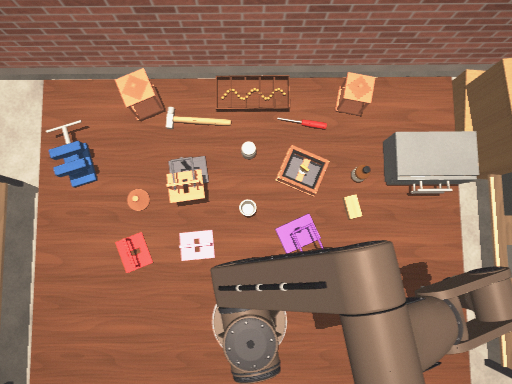

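View pics/side0.png

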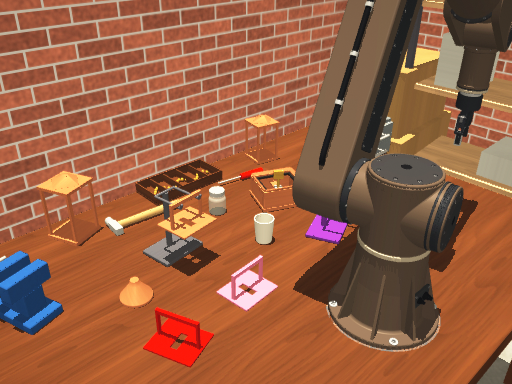

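The hanging copper plate is at top (185,182), on the dark stand at (190,166). Possible confusions are the red plate (133,252), the pink plate (198,246) and the purple stand (298,234). The frame is at (302,172). I choose the copper plate and check it in a crop.

```bash
cat > h.py <<'E'
import numpy as np,cv2
from rig import *
from scipy.spatial.transform import Rotation as R
def Tt(s):
    T=np.eye(4);q=np.array(s["eef_rot"]);T[:3,:3]=R.from_quat(q[[1,2,3,0]]).as_matrix();T[:3,3]=s["tool_pos"];return T
def model(c,s=None):
    m=camera_model(c);f=192/np.tan(np.radians(m["fov_y"]/2))
    Twc=Tt(s)@np.array(m["T_tool_cam"]) if c=="wrist" else np.linalg.inv(np.array(m["extrinsics"]))
    return m,f,Twc
def ray(c,px,s=None):
    m,f,T=model(c,s);d=np.array(px,float)-[m["cx"],m["cy"]]
    if c=="wrist":
        r=np.hypot(*d)+1e-9;a=r/f;v=np.array([d[0]/r*np.sin(a),-d[1]/r*np.sin(a),-np.cos(a)])
    else: v=np.array([d[0]/f,-d[1]/f,-1])
    return T[:3,3],T[:3,:3]@v
def at(c,px,z,s=None):
    o,v=ray(c,px,s);return (o+v*(z-o[2])/v[2])[:3]
def proj(c,P,s=None):
    m,f,T=model(c,s);p=(np.linalg.inv(T)@np.c_[np.atleast_2d(P),np.ones(len(np.atleast_2d(P)))].T)[:3].T
    x,y,z=p[:,0],-p[:,1],-p[:,2]
    if c=="wrist":
        r=np.hypot(x,y)+1e-12;a=np.arctan2(r,z);return np.c_[x/r*a*f+m["cx"],y/r*a*f+m["cy"]]
    return np.c_[x/z*f+m["cx"],y/z*f+m["cy"]]
E
python3 - <<'E'
from h import *
im=cv2.imread("pics/top0.png")
a=cv2.resize(im[135:215,155:255],None,fx=4,fy=4,interpolation=2);b=cv2.resize(im[135:215,265:365],None,fx=4,fy=4,interpolation=2)
cv2.imwrite("pics/crop1.png",np.hstack([a,b]))
for t,p,z in[("frame",(303,171),.083),("panel",(186,184),.130),("jar",(248,150),.085),("cup",(248,208),.08),("flux",(366,170),.15),("cap",(138,198),.05),("block",(353,207),.04)]: print(t,at("top",p,z).round(3))
s=get_state()
E
```

```text
frame [ 0.575 -0.213  0.083]
panel [0.522 0.233 0.13 ]
jar [ 0.659 -0.001  0.085]
cup [0.434 0.001 0.08 ]
flux [ 0.566 -0.438  0.15 ]
cap [0.479 0.432 0.05 ]
block [ 0.438 -0.411  0.04 ]
```

View pics/crop1.png

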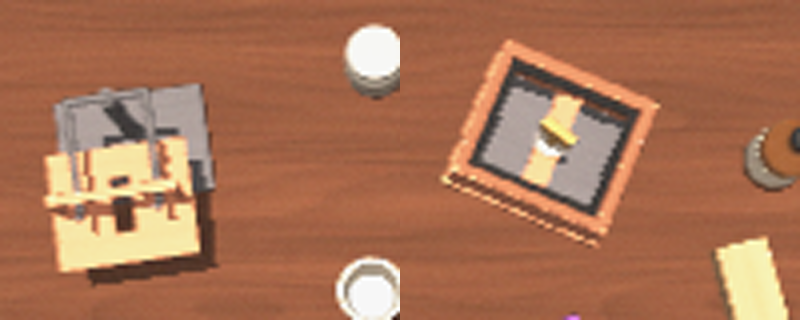

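The left crop shows the copper plate hanging by its bail on the grey stand, so the choice is right. The right crop shows the carcass, yawed about -23°, with the brass wing lying across it. Next I move the wrist camera over the carcass.

```bash
python3 -m crank '[[39,-23.6,-1.5,0,0,0,-1],[39,-23.6,-1.5,0,0,0,-1],[39,-23.6,-1.5,0,0,0,-1],[39,-23.6,-1.5,0,0,0,-1],[39,-23.6,-1.5,0,0,0,-1],[39,-23.6,-1.5,0,0,0,-1],[39,-23.6,-1.5,0,0,0,-1],[39,-23.6,-1.5,0,0,0,-1],[39,-23.6,-1.5,0,0,0,-1],[39,-23.6,-1.5,0,0,0,-1],[39,-23.6,-1.5,0,0,0,-1],[39,-23.6,-1.5,0,0,0,-1],[39,-23.6,-1.5,0,0,0,-1],[0,0,0,0,0,-0.14,-1],[0,0,0,0,0,-0.14,-1],[0,0,0,0,0,-0.14,-1],[0,0,0,0,0,-0.14,-1],[0,0,0,0,0,-0.14,-1],[0,0,0,0,0,-0.14,-1],[0,0,0,0,0,0,-1]]' 60
python3 - <<'E'
from h import *
s=get_state();im=camera("wrist");cv2.imwrite("pics/w1.png",im[...,::-1]);np.save("w1s.npy",s,allow_pickle=True)
print(s["tool_pos"],s["joint_positions"],R.from_matrix(Tt(s)[:3,:3]).as_matrix()[:,0])
for t in("frame","stud","gasket"):
  for d in cut_out(t,"wrist"):
    print(t,d["conf"],d["location"],d["mask"].sum()); 
    if d["conf"]>.5: np.save(f"m_{t}.npy",d["mask"])
E
```

```text
clock: 3.05
tool_pos: [0.5736, -0.2141, 0.2508]
eef_rot: [0.0, 0.858, 0.514, -0.0]
ft_force: [0.2, -0.0, -0.8]
opening: 0.0853
grasp_force: 0.0
[ 0.57357516 -0.21408926  0.25081584] [-4.06732633e-01  4.08681368e-01  1.66472443e+00 -3.39616129e-05
  1.06820483e+00  8.34243976e-02] [ 4.70750002e-01  8.82266646e-01 -3.11557542e-05]
frame 0.6 [270.4, 165.2] 18157
stud 0.67 [273.9, 173.7] 460
gasket 0.79 [310.9, 155.5] 3564
```

View pics/w1.png

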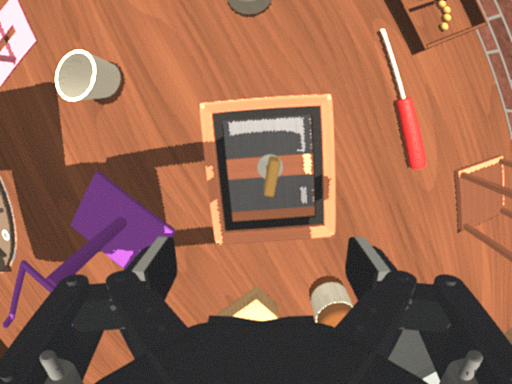

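The wrist view shows the carcass lip with corners near (201,104), (331,95), (336,237) and (217,242). The wing top runs from about (275,158) to (268,196). Next I measure both.

```bash
python3 - <<'E'
from h import *
s=np.load("w1s.npy",allow_pickle=True).item();im=cv2.imread("pics/w1.png")
def rect(m,z,n):
    ys,xs=np.nonzero(m);P=np.array([at("wrist",p,z,s)[:2] for p in np.c_[xs,ys]],np.float32)*1000
    r=cv2.minAreaRect(P);print(n,np.round(r[0],1),np.round(r[1],1),round(r[2],1),"mean",P.mean(0).round(1))
F=np.load("m_frame.npy");S=np.load("m_stud.npy");G=np.load("m_gasket.npy")
hsv=cv2.cvtColor(im,cv2.COLOR_BGR2HSV)
for z in(.078,.086):rect(F,z,f"frame{z}")
rect(G,.072,"gasket");rect(S,.116,"stud")
big=cv2.resize(im[85:255,190:350],None,fx=3,fy=3,interpolation=cv2.INTER_CUBIC)
for m,c in((F,(0,255,0)),(S,(255,0,0)),(G,(255,0,255))):
    mm=cv2.resize(m[85:255,190:350].astype(np.uint8),None,fx=3,fy=3,interpolation=0)
    cv2.drawContours(big,cv2.findContours(mm,cv2.RETR_LIST,cv2.CHAIN_APPROX_NONE)[0],-1,c,1)
raw=cv2.resize(im[145:210,250:295],None,fx=7,fy=7,interpolation=cv2.INTER_CUBIC)
o=np.zeros((510,480+315,3),np.uint8);o[:,:480]=big;o[:455,480:]=raw;cv2.imwrite("pics/c2.png",o)
E
```

```text
Traceback (most recent call last):
  File "h.py", line 17, in at
    o,v=ray(c,px,s);return (o+v*(z-o[2])/v[2])[:3]
        ~~~^^^^^^^^
  File "h.py", line 11, in ray
    m,f,T=model(c,s);d=np.array(px,float)-[m["cx"],m["cy"]]
          ~~~~~^^^^^
  File "h.py", line 7, in model
    m=camera_model(c);f=192/np.tan(np.radians(m["fov_y"]/2))
ValueError: time passes only in moves, steps and waits
```

```bash
sed -i 's/^def model/import functools\ncamera_model=functools.cache(camera_model)\ndef model/' h.py; cat > rc.py <<'E'
from h import *
def rect(m,z,n,s):
    ys,xs=np.nonzero(m);P=np.array([at("wrist",p,z,s)[:2] for p in np.c_[xs,ys]],np.float32)*1000
    r=cv2.minAreaRect(P);print(n,np.round(r[0],1),np.round(r[1],1),round(r[2],1),"mean",P.mean(0).round(1));return r
E
python3 - <<'E'
from rc import *
s=np.load("w1s.npy",allow_pickle=True).item();im=cv2.imread("pics/w1.png")
F=np.load("m_frame.npy");S=np.load("m_stud.npy");G=np.load("m_gasket.npy")
for z in(.078,.086):rect(F,z,f"frame{z}",s)
rect(G,.072,"gasket",s);rect(S,.116,"stud",s)
big=cv2.resize(im[85:255,190:350],None,fx=3,fy=3,interpolation=cv2.INTER_CUBIC)
for m,c in((F,(0,255,0)),(S,(255,0,0)),(G,(255,0,255))):
    mm=cv2.resize(m[85:255,190:350].astype(np.uint8),None,fx=3,fy=3,interpolation=0)
    cv2.drawContours(big,cv2.findContours(mm,cv2.RETR_LIST,cv2.CHAIN_APPROX_NONE)[0],-1,c,1)
raw=cv2.resize(im[145:210,250:295],None,fx=7,fy=7,interpolation=cv2.INTER_CUBIC)
o=np.zeros((510,480+315,3),np.uint8);o[:,:480]=big;o[:455,480:]=raw;cv2.imwrite("pics/c2.png",o)
E
```

```text
frame0.078 [ 584.  -215.4] [162.6 142.7] 66.0 mean [ 585.5 -211.7]
frame0.086 [ 584.5 -213.9] [158.5 139.1] 66.0 mean [ 586.  -210.3]
gasket [ 584.4 -214.2] [136.7 115.7] 65.9 mean [ 586.2 -212.6]
stud [ 584.6 -211.9] [39.7 12.3] 51.5 mean [ 585.4 -211.5]
```

View pics/c2.png

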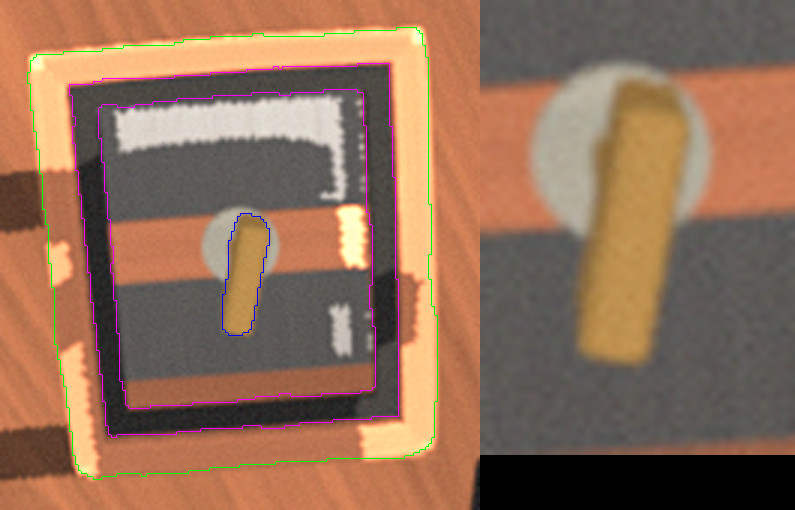

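The frame centre is (584.4, -214.1) mm with x at -24°, and the measured sizes (158×139, gasket 137×116) match the given ones. The wing is at 51.5°, so the stud is at about 1.32 rad. I grasp the wing.

```bash
python3 -m crank '[[5.5,9,0,0,0,0,-0.3],[0,0,0,0,0,0.0907,-0.3],[0,0,0,0,0,0.0907,-0.3],[0,0,39,0,0,0,-0.3],[0,0,39,0,0,0,-0.3],[0,0,39,0,0,0,-0.3],[0,0,39,0,0,0,-0.3],[0,0,0,0,0,0,-0.3],[0,0,0,0,0,0,1],[0,0,0,0,0,0,1],[0,0,0,0,0,0,1],[0,0,0,0,0,0,1],[0,0,0,0,0,0,1],[0,0,0,0,0,0,1]]' 60
```

```text
clock: 4.65
tool_pos: [0.5856, -0.2141, 0.097]
eef_rot: [0.001, 0.901, 0.433, 0.001]
ft_force: [1.3, -0.2, 8.2]
opening: 0.0086
grasp_force: 60.2
```

```bash
python3 -m crank '[[0,0,-2,0,0,0.1195,1],[0,0,0,0,0,0.1195,1],[0,0,0,0,0,0.1195,1],[0,0,0,0,0,0.1195,1],[0,0,0,0,0,0.1195,1],[0,0,0,0,0,0.1195,1],[0,0,0,0,0,0.1195,1],[0,0,0,0,0,0.1195,1],[0,0,0,0,0,0.1195,1],[0,0,0,0,0,0.1195,1],[0,0,0,0,0,0.1195,1],[0,0,0,0,0,0,1],[0,0,0,0,0,0,1],[0,0,0,0,0,0,1]]' 60
python3 -c "
from h import *
print(get_state()['joint_positions'],get_state()['moment'])"
```

```text
clock: 6.05
tool_pos: [0.5856, -0.2146, 0.0973]
eef_rot: [0.001, 0.978, -0.208, 0.002]
ft_force: [8.4, -7.7, -21.8]
opening: 0.0084
grasp_force: 61.3
[-3.99649331e-01  5.96982143e-01  1.77539137e+00 -6.20724552e-04
  7.65753200e-01  1.58996949e+00] [-1.33632911 -1.37424401 -0.00437262]
```

```bash
python3 -m crank '[[0,0,0,0,0,0,-1],[0,0,0,0,0,0,-1],[0,0,0,0,0,0,-1],[0,0,0,0,0,0,-1],[0,0,-30,0,0,0,-1],[0,0,-40,0,0,0,-1],[0,0,-40,0,0,0,-1],[0,0,-43,0,0,0,-1],[0,0,0,0,0,0,-1],[0,0,0,0,0,0,-1]]' 60
python3 - <<'E'
from rc import *
s=get_state();im=camera("wrist");cv2.imwrite("pics/w2.png",im[...,::-1])
for t,z in(("frame",.086),("gasket",.072),("stud",.116)):
  for d in cut_out(t,"wrist"):
    print(d["conf"],d["location"]); rect(d["mask"],z,t,s)
E
```

```text
clock: 7.05
tool_pos: [0.5846, -0.2136, 0.2511]
eef_rot: [0.0, 0.978, -0.208, 0.001]
ft_force: [-0.6, 0.5, -0.2]
opening: 0.0855
grasp_force: 0.0
0.6 [263.5, 169.1]
frame [ 585.3 -214.7] [158.3 141.8] 66.1 mean [ 588.5 -216.4]
0.82 [263.7, 128.3]
gasket [ 585.4 -214.6] [135.7 115. ] 66.1 mean [ 588.  -215.3]
0.73 [265.7, 179.2]
stud [ 586.3 -215.1] [10.5 39.5] 65.8 mean [ 586.9 -215.1]
```

Wing is at -24.2° and carcass x at -24°, so they are aligned. Now over to the stand.

```bash
python3 -m crank '[[-23.9,-38.3,-8,0,0,0,-1],[-23.9,-38.3,-8,0,0,0,-1],[-23.9,-38.3,-8,0,0,0,-1],[-23.9,-38.3,-8,0,0,0,-1],[-23.9,-38.3,-8,0,0,0,-1],[-23.9,-38.3,-8,0,0,0,-1],[-23.9,-38.3,-8,0,0,0,-1],[-23.9,-38.3,-8,0,0,0,-1],[-23.9,-38.3,-8,0,0,0,-1],[-23.9,-38.3,-8,0,0,0,-1],[0,0,0,0,0,0,-1]]'
python3 -m crank '[[0,0,0,0,0,-0.1483,-1],[0,0,0,0,0,-0.1483,-1],[0,0,0,0,0,-0.1483,-1],[0,0,0,0,0,-0.1483,-1],[0,0,0,0,0,-0.1483,-1],[0,0,0,0,0,-0.1483,-1],[0,0,0,0,0,-0.1483,-1],[0,0,0,0,0,-0.1483,-1],[0,0,0,0,0,-0.1483,-1],[0,0,0,0,0,-0.1483,-1],[0,0,0,0,0,-0.1483,-1],[0,0,0,0,0,-0.1483,-1],[0,0,0,0,0,-0.1483,-1],[0,0,0,0,0,-0.1483,-1],[0,0,0,0,0,0,-1],[0,0,0,0,0,0,-1]]'
python3 - <<'E'
from rc import *
s=get_state();im=camera("wrist");cv2.imwrite("pics/w3.png",im[...,::-1]);np.save("w3s.npy",s,allow_pickle=True)
print(s["joint_positions"])
for t,z in(("panel",.133),("bail_mid",.206),("stand",.2)):
  for i,d in enumerate(cut_out(t,"wrist")):
    print(d["conf"],d["location"],at("wrist",d["location"],z,s)); rect(d["mask"],z,t,s)
    if i==0:np.save(f"m_{t}.npy",d["mask"])
E
```

```text
clock: 8.35
tool_pos: [0.5203, 0.2383, 0.3297]
eef_rot: [-0.001, 0.979, -0.206, -0.0]
ft_force: [0.5, -1.2, -0.3]
opening: 0.0855
grasp_force: 0.0
clock: 9.95
tool_pos: [0.5211, 0.2332, 0.3291]
eef_rot: [-0.0, 0.677, 0.736, -0.001]
ft_force: [1.0, -0.7, 0.4]
opening: 0.0852
grasp_force: 0.0
[ 3.67697358e-01  2.83229991e-01  1.65438334e+00 -2.54875428e-05
  1.20522324e+00  2.85407919e-01]
0.78 [126.5, 170.2] [0.35342584 0.22299969 0.133     ]
panel [356.3 225.3] [ 84.4 108.3] 5.7 mean [356.5 230.4]
0.72 [113.7, 22.1] [0.32344475 0.41061427 0.133     ]
panel [323.  406.8] [124.8  81.2] 20.7 mean [332.  405.7]
0.69 [255.0, 167.7] [0.51331498 0.23716862 0.133     ]
panel [517.1 220.8] [110.5 160. ] 7.9 mean [513.8 236.2]
0.97 [132.2, 159.3] [0.39476965 0.25067196 0.206     ]
bail_mid [390.7 241.9] [65.8 86.5] 5.3 mean [390.9 246. ]
0.87 [254.2, 165.9] [0.51293432 0.25225785 0.206     ]
bail_mid [516.7 238.3] [ 86.8 124.4] 7.9 mean [513.9 250. ]
0.72 [113.4, 25.4] [0.36498012 0.38323215 0.206     ]
bail_mid [364.7 383.8] [97.2 64.5] 22.3 mean [371.  383.2]
0.61 [322.6, 165.1] [0.57679012 0.25760286 0.2       ]
stand [549. 252.] [120.6 114.5] 9.6 mean [568.8 256.6]
```

View pics/w3.png

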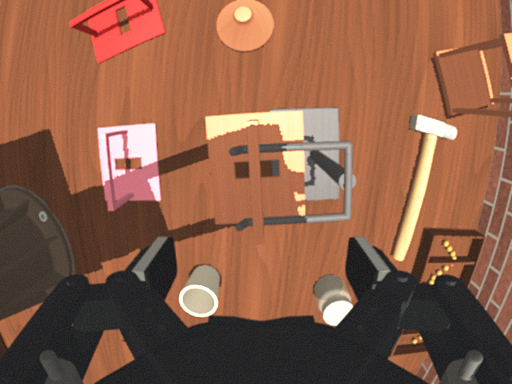

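```bash
cat > ov.py <<'E'
from h import *
s=np.load("w3s.npy",allow_pickle=True).item();im=cv2.imread("pics/w3.png")
c=[at("wrist",p,.133,s)[:2] for p in((206,116),(303,111),(306,215),(212,223))]
print(np.round(c,4));print(np.linalg.norm(np.diff(c+[c[0]],axis=0),axis=1))
cx,cy=np.mean(c,0);e=(c[1]-c[0])+(c[2]-c[3]);yaw=np.arctan2(e[1],e[0])
import sys
if len(sys.argv)>1: cx,cy,yaw=map(float,sys.argv[1:])
print(cx,cy,np.degrees(yaw))
k=5;x0,y0=190,100;big=cv2.resize(im[y0:y0+118*1+20,x0:x0+155],None,fx=k,fy=k,interpolation=cv2.INTER_CUBIC)[:600]
def box(hx,hy,z,col):
    P=np.array([[-hx,-hy],[hx,-hy],[hx,hy],[-hx,hy]])@np.array([[np.cos(yaw),np.sin(yaw)],[-np.sin(yaw),np.cos(yaw)]])+[cx,cy]
    q=proj("wrist",np.c_[P,np.full(4,z)],s);q=((q+.5-[x0,y0])*k).astype(np.int32);cv2.polylines(big,[q],True,col,1)
box(.055,.065,.133,(0,255,0));box(.026,.010,.133,(0,255,255));box(.005,.052,.212,(255,0,0))
cv2.imwrite("pics/"+("ov%d.png"%len(sys.argv)),big)
E
python3 ov.py
```

```text
[[0.4528 0.293 ]
 [0.5622 0.3074]
 [0.5796 0.1843]
 [0.4657 0.1643]]
[0.11041476 0.12427213 0.11562486 0.12933599]
0.5150966076641692 0.2372570921078717 8.74031073929971
```

View pics/ov1.png

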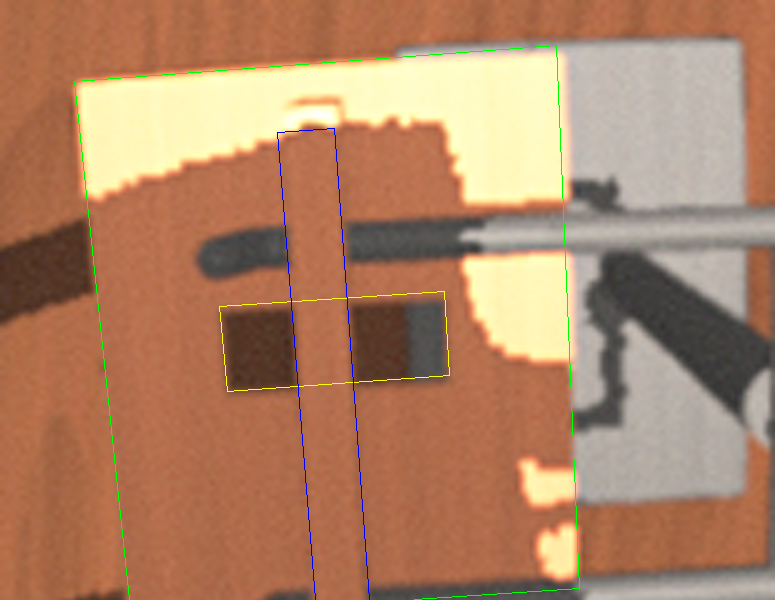

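The overlay fits the plate, slot and bail bar within about 1 mm: centre (515.5, 237.2) mm, yaw about 8°. Now I grip the bail.

```bash
python3 -m crank '[[0,0,0,0,0,-0.056,-0.2],[4.7,-5,0,0,0,0,-0.2],[0,0,0,0,0,0,-0.2],[0,0,35,0,0,0,-0.2],[0,0,35,0,0,0,-0.2],[0,0,35,0,0,0,-0.2],[0,0,36,0,0,0,-0.2],[0,0,0,0,0,0,-0.2],[0,0,0,0,0,0,-0.2],[0,0,0,0,0,0,1],[0,0,0,0,0,0,1],[0,0,0,0,0,0,1],[0,0,0,0,0,0,1],[0,0,0,0,0,0,1],[0,0,0,0,0,0,1]]' 100
```

```text
clock: 11.65
tool_pos: [0.5166, 0.2378, 0.1904]
eef_rot: [0.001, 0.655, 0.756, 0.001]
ft_force: [-0.8, -0.3, 9.7]
opening: 0.0079
grasp_force: 97.9
```

```bash
python3 -m crank '[[0,0,-10,0,0,0,1],[0,0,-10,0,0,0,1],[0,0,-10,0,0,0,1],[0,0,0,0,0,0,1],[0,-15,0,0,0,0,1],[0,-20,0,0,0,0,1],[0,-20,0,0,0,0,1],[0,-20,0,0,0,0,1],[0,-15,0,0,0,0,1],[0,0,0,0,0,0,1],[0,0,0,0,0,0,1],[0,0,0,0,0,0,1]]' 100
python3 - <<'E'
from rc import *
s=get_state();print(s["moment"],s["joint_positions"])
im=camera("wrist");cv2.imwrite("pics/w4.png",im[...,::-1])
for d in cut_out("panel","wrist"): print(d["conf"],d["location"],d["mask"].sum())
E
```

```text
clock: 12.85
tool_pos: [0.4274, 0.2249, 0.2189]
eef_rot: [0.0, 0.655, 0.756, 0.0]
ft_force: [-1.3, -0.3, -3.0]
opening: 0.0073
grasp_force: 98.4
[ 0.03109501 -0.04159407  0.04570929] [ 4.21587278e-01  2.62297615e-01  1.98367519e+00 -5.25771440e-05
  8.94726247e-01  2.78347808e-01]
0.92 [146.5, 5.9] 1725
0.91 [258.9, 182.7] 20201
0.7 [143.8, 175.0] 6315
```

View pics/w4.png

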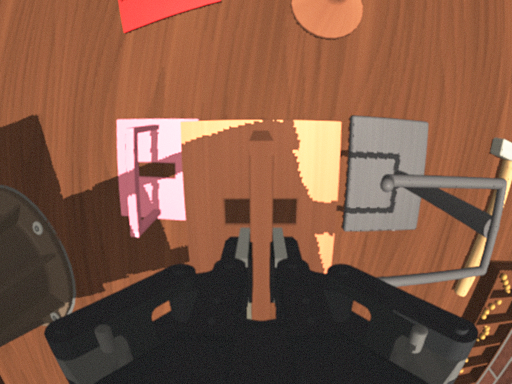

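The plate is held square in the fingers and clear of the fork. The slot spans (224..297, 198..224), and the far plate edge runs from (181,122) to (341,121). I work out its offset in the hand.

```bash
python3 - <<'E'
from h import *
s=get_state();T=Tt(s);im=cv2.imread("pics/w4.png");Ti=np.linalg.inv(T)
for n,p in dict(slotTL=(224.5,199),slotTR=(297,199),slotBL=(224.5,224),slotBR=(297,224),cTL=(181,122),cTR=(341,121)).items():
    P=at("wrist",p,.1615,s);print(n,(Ti@np.r_[P,1])[:2].round(4)*1000)
print(T[:3,0])
# model overlay: slot and plate for offset 0
q=[]
for a in((.065,-.055),(.065,.055),(.010,-.026),(.010,.026),(-.010,.026),(-.010,-.026)): q.append((T@np.r_[a,.1615*-1+s['tool_pos'][2],1])[:3])
print(proj("wrist",np.array(q),s).round(1).tolist())
hsv=cv2.cvtColor(im,cv2.COLOR_BGR2GRAY);print(hsv[211,215:305].tolist());print(hsv[190:232,235].tolist(),hsv[190:232,285].tolist())
E
```

```text
slotTL [  7.8 -26. ]
slotTR [ 7.8 25.2]
slotBL [-11.1 -26.7]
slotBR [-11.1  25.9]
cTL [ 62.5 -54.8]
cTR [63.2 54.4]
[-1.42604641e-01  9.89779729e-01  6.90066315e-05]
[[180.7, 118.4], [341.9, 118.4], [224.3, 196.0], [298.2, 196.0], [297.2, 222.6], [225.3, 222.6]]
[117, 113, 114, 114, 113, 113, 117, 117, 109, 95, 74, 53, 52, 55, 55, 54, 50, 59, 50, 59, 54, 52, 53, 54, 54, 58, 51, 56, 57, 61, 52, 55, 55, 54, 73, 96, 113, 119, 120, 117, 116, 114, 117, 115, 112, 120, 113, 117, 117, 118, 116, 116, 118, 120, 118, 117, 110, 86, 66, 58, 55, 55, 59, 54, 59, 59, 60, 58, 55, 58, 52, 60, 57, 56, 59, 51, 53, 53, 55, 51, 60, 87, 105, 108, 117, 112, 114, 117, 122, 114]
[117, 117, 117, 114, 117, 115, 118, 114, 100, 69, 58, 50, 50, 51, 53, 54, 54, 55, 60, 56, 57, 54, 49, 56, 54, 54, 55, 51, 49, 50, 50, 51, 56, 71, 91, 107, 109, 113, 113, 113, 113, 113] [113, 110, 114, 112, 117, 112, 113, 111, 94, 66, 55, 54, 59, 58, 58, 52, 60, 56, 55, 53, 50, 52, 61, 63, 56, 56, 59, 64, 59, 57, 62, 59, 62, 78, 90, 102, 110, 109, 108, 109, 109, 109]
```

```bash
python3 -m crank '[[-15,3.1,0,0,0,0,1],[-30,6.2,0,0,0,0,1],[-40.5,8.3,0,0,0,0,1],[-40.5,8.3,0,0,0,0,1],[-40.5,8.3,0,0,0,0,1],[-40.5,8.3,0,0,0,0,1],[-40.5,8.3,0,0,0,0,1],[-40.5,8.3,0,0,0,0,1],[-40.5,8.3,0,0,0,0,1],[-40.5,8.3,0,0,0,0,1],[-40.5,8.3,0,0,0,0,1],[-31,6.4,0,0,0,0,1],[-15,3.1,0,0,0,0,1],[0,0,0,0,0,0.1124,1],[0,0,0,0,0,0.1124,1],[0,0,0,0,0,0.1124,1],[0,0,0,0,0,0.1124,1],[0,0,0,0,0,0.1124,1],[0,0,0,0,0,0,1],[0,0,0,0,0,0,1]]' 100
python3 - <<'E'
from rc import *
s=get_state();im=camera("wrist");cv2.imwrite("pics/w5.png",im[...,::-1]);T=Tt(s);Ti=np.linalg.inv(T)
print(s["tool_pos"],np.degrees(np.arctan2(T[1,0],T[0,0])))
for t,z in(("frame",.086),("panel",None)):
  for d in cut_out(t,"wrist"):
    print(t,d["conf"],d["location"])
E
```

```text
clock: 14.95
tool_pos: [0.5841, -0.2126, 0.2186]
eef_rot: [-0.0, 0.838, 0.546, -0.0]
ft_force: [0.3, 0.1, -3.1]
opening: 0.0078
grasp_force: 98.4
[ 0.58413226 -0.21261633  0.21861962] 66.21901454909069
frame 0.69 [259.1, 113.7]
panel 0.89 [260.4, 178.8]
panel 0.88 [11.1, 22.5]
```

View pics/w5.png

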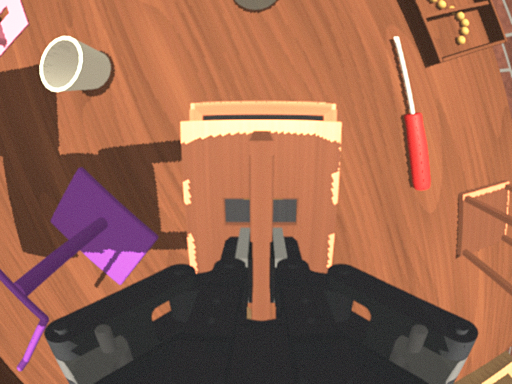

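The plate sits square above the carcass, with the slot at (224..297, 198..224). I lower it in stages.

```bash
python3 -m crank '[[0.2,1.2,0,0,0,0.004,1],[0,0,15,0,0,0,1],[0,0,15,0,0,0,1],[0,0,10,0,0,0,1],[0,0,10,0,0,0,1],[0,0,10,0,0,0,1],[0,0,0,0,0,0,1],[0,0,0,0,0,0,1]]' 100
python3 -m crank '[[0,0,5,0,0,0,1],[0,0,5,0,0,0,1],[0,0,4,0,0,0,1],[0,0,3,0,0,0,1],[0,0,3,0,0,0,1],[0,0,0,0,0,0,1],[0,0,0,0,0,0,1]]' 100
python3 -c "
from h import *
s=get_state();print(s['moment'],s['ft_force'],s['tool_pos'])"
```

```text
clock: 15.9
tool_pos: [0.5854, -0.2132, 0.1588]
eef_rot: [-0.0, 0.84, 0.543, -0.0]
ft_force: [0.2, -0.1, -2.6]
opening: 0.0078
grasp_force: 98.3
clock: 16.6
tool_pos: [0.5853, -0.2132, 0.1388]
eef_rot: [-0.0, 0.84, 0.543, -0.0]
ft_force: [0.4, 0.3, -2.5]
opening: 0.0076
grasp_force: 98.3
[ 0.000374    0.04097564 -0.04131187] [ 0.39537271  0.26958556 -2.48680954] [ 0.5853246  -0.21317931  0.13878511]
```

```bash
python3 -m crank '[[0,0,2,0,0,0,1],[0,0,2,0,0,0,1],[0,0,2,0,0,0,1],[0,0,0,0,0,0,1],[0,0,0,0,0,0,1]]' 100; python3 -m crank '[[0,0,1.5,0,0,0,1],[0,0,1,0,0,0,1],[0,0,0,0,0,0,1],[0,0,0,0,0,0,1]]' 100; python3 -c "
from h import *
s=get_state();print(s['moment'],s['ft_force'],s['tool_pos'])"
```

```text
clock: 17.1
tool_pos: [0.5853, -0.2132, 0.133]
eef_rot: [0.0, 0.84, 0.543, 0.0]
ft_force: [-1.9, 0.3, 2.9]
opening: 0.0075
grasp_force: 99.2
clock: 17.5
tool_pos: [0.5853, -0.2132, 0.1304]
eef_rot: [0.0, 0.84, 0.543, 0.0]
ft_force: [-1.9, 0.4, 5.2]
opening: 0.0077
grasp_force: 99.6
[ 0.07028976  0.46625345 -0.00993487] [-1.92679351  0.37232192  5.18521007] [ 0.58533627 -0.21318185  0.13041419]
```

```bash
python3 -m crank '[[0,0,1,0,0,0,1],[0,0,0,0,0,0,1],[0,0,0,0,0,0,1]]' 100; python3 -m crank '[[0,0,0.8,0,0,0,1],[0,0,0,0,0,0,1],[0,0,0,0,0,0,1]]' 100; python3 -m crank '[[0,0,0.7,0,0,0,1],[0,0,0,0,0,0,1],[0,0,0,0,0,0,1]]' 100
```

```text
clock: 17.8
tool_pos: [0.5854, -0.2132, 0.1297]
eef_rot: [0.0, 0.84, 0.543, 0.0]
ft_force: [-4.3, 0.7, 9.0]
opening: 0.0082
grasp_force: 100.1
clock: 18.1
tool_pos: [0.5855, -0.2133, 0.1296]
eef_rot: [0.0, 0.84, 0.543, 0.0]
ft_force: [-7.1, 2.3, 19.1]
opening: 0.0078
grasp_force: 101.6
clock: 18.4
tool_pos: [0.5857, -0.2133, 0.1295]
eef_rot: [0.001, 0.84, 0.543, 0.0]
ft_force: [-8.7, 3.4, 28.7]
opening: 0.0078
grasp_force: 103.0
```

```bash
python3 -m crank '[[0,0,-0.5,0,0,0,1],[0,0,0,0,0,0,1],[0,0,0,0,0,0,1],[0,0,0,0,0,0,1],[0,0,0,0,0,0,1]]' 100
python3 - <<'E'
from h import *
s=get_state();im=camera("wrist");T=Tt(s);print(s["moment"],s["joint_vel"],T[:3,2])
m=cv2.resize(im[90:290,160:360],None,fx=3,fy=3,interpolation=cv2.INTER_CUBIC);cv2.imwrite("pics/w6.png",m[...,::-1])
E
```

```text
clock: 18.9
tool_pos: [0.5856, -0.2133, 0.1296]
eef_rot: [0.0, 0.84, 0.543, 0.0]
ft_force: [-7.3, 3.1, 22.4]
opening: 0.0077
grasp_force: 102.0
[ 0.48156136  1.17569312 -0.00831195] [ 0.00077761  0.00017352  0.00031283 -0.0009788   0.00119045  0.00062454] [ 9.99517152e-04 -4.20230768e-04 -9.99999412e-01]
```

View pics/w6.png

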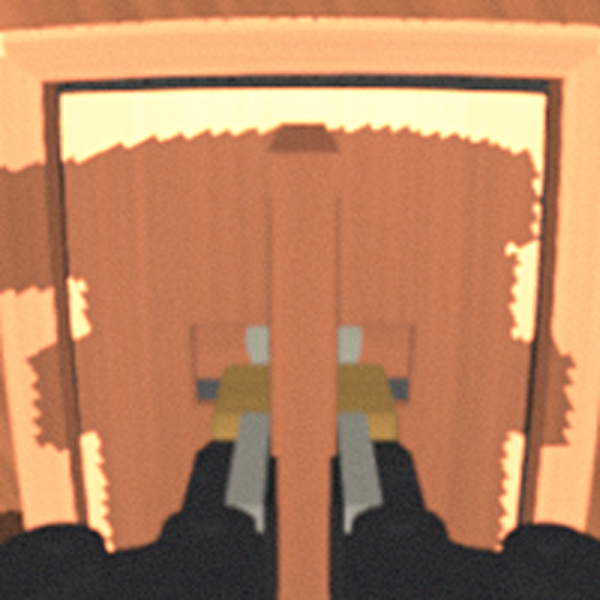

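The plate is down in the opening, centred with even gaps at its edges (x about 50 and 550 in the crop). The wing shows through the slot around (305,400), aligned with it, and the hard stop was reached. I hand in while holding.

```bash
python3 -c "
from rig import *
print(hand_in())"
```

```text
the job is handed in; nothing more can be done
None
```

I handed the job in at about 19 s with the wing aligned through the slot and the plate held down in the carcass on the gasket's hard stop, pressed with about 25 N; the hand-in returned no verdict.

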